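# Load the leaning coil feeder

### The job

Load the three copper-wound coils, in any order, into the leaning spring-fed feeder: push each down against the follower until both pawls have snapped in over its rim and it stays down by itself. Leave the empty bobbins, the taped coil and everything else on the bench where they stand.

Things in the scene. Friction and masses are not known exactly. Their poses are not given: they have to be found in the camera images.
- feeder: The fixed coil feeder: a grey foot plate 150 x 104 x 10 mm (x from -70 to +80 mm) on the bench, with a leaning column above it whose open mouth is on the -x side. Origin on the bench, 20 mm on the -x side of the column's seat centre.
- column: The feeder's column, leaning 30 degrees towards the robot. Origin: centre of its seat plate; z along the column out of its open top, y sideways and level. Four 10 mm round guide rods at x = +-23.5, y = +-16.5 mm hold a 44 mm coil with 1.5 mm play: straight up to z = 118, flared outwards up to z = 135 mm. On the +-y sides the 37 mm gaps between rods are open over the whole height for fingers.
- catch_point (a point): Point on the column's axis at the height of the pawl tips (96 mm up; axes as the column's). On the +x and -x sides aluminium posts (out to 40 mm from the axis, 32 mm higher than this point) each carry a small sprung steel pawl, pivoted 25 mm higher, whose tip reaches in to 18 mm from the axis. A coil going down pushes the pawls aside (about 2 N each).
- mouth (a point): Point on the column's axis at the very top of the flared rods (135 mm up; axes as the column's). A coil put in loosely stops on the pawls with its underside 6 to 12 mm above their tips. Pushed on, against the follower, until its top face is 2 to 5 mm below the tips, both pawls snap in over its rim and hold it; it can then be let go and rises against them.
- follower (a joint): Travel (m) of the white sprung follower plate down the column: 0 at rest with its upper face 1 mm below the pawl tips, at most 0.078. Its spring pushes up with 4 N at 0 and 0.8 N more per 10 mm. Each retained coil keeps it 24 mm farther down: about 0.071 with three coils.
- wound_a_mid (a point): A 44 mm diameter, 24 mm tall bobbin wound full with bare copper wire (to be loaded), standing upright; the point is its very centre, 12 mm above its underside, z along its bore. Rigid flanges, gripped across the diameter anywhere; 48 g give or take a third.
- wound_b_mid (a point): A 44 mm diameter, 24 mm tall bobbin wound full with bare copper wire (to be loaded), standing upright; the point is its very centre, 12 mm above its underside, z along its bore. Rigid flanges, gripped across the diameter anywhere; 48 g give or take a third.
- wound_c_mid (a point): A 44 mm diameter, 24 mm tall bobbin wound full with bare copper wire (to be loaded), standing upright; the point is its very centre, 12 mm above its underside, z along its bore. Rigid flanges, gripped across the diameter anywhere; 48 g give or take a third.
- empty_a_mid (a point): A 44 mm diameter, 24 mm tall bobbin of black plastic with no wire on it, waisted (not to be loaded), standing upright; the point is its very centre, 12 mm above its underside, z along its bore. Rigid flanges, gripped across the diameter anywhere; 20 g give or take a third.
- empty_b_mid (a point): A 44 mm diameter, 24 mm tall bobbin of black plastic with no wire on it, waisted (not to be loaded), standing upright; the point is its very centre, 12 mm above its underside, z along its bore. Rigid flanges, gripped across the diameter anywhere; 20 g give or take a third.
- taped_mid (a point): A 44 mm diameter, 24 mm tall bobbin whose winding is already covered with blue tape (not to be loaded), standing upright; the point is its very centre, 12 mm above its underside, z along its bore. Rigid flanges, gripped across the diameter anywhere; 48 g give or take a third.
- glue: Yellow glue bottle with a white nozzle, 39 mm diameter, 108 mm tall, standing beside the feeder; origin at the centre of its underside.
- tin: Round flux tin with a green lid, 57 mm diameter, 22 mm tall; origin at the centre of its underside.
- roll: Spare roll of tape lying flat, 80 mm diameter, 19 mm tall; origin at the centre of its underside.
There are look-alikes about, which are no part of the job. What is shaped like the part that bears wound_a_mid but pink or purple is not meant.

How it is judged:
By the outcome, as a careful person would: the job done as asked, in the order asked, and still so for the second after the job is handed in, with the robot touching nothing.
It also fails if it takes over 59 s, if anything falls off the work surface, if the arm or the gripper's body presses on something with over 40 N, if the wrist force passes 120 N, or if a joint passes its speed limit or range.

### The arm

A 6-joint arm with a two-finger parallel gripper is mounted at the origin on a cart in front of the work surface, level with it; the furniture and walls round the work are solid. World frame = base frame: x ahead of the robot, y to its left, z up, the work surface at z = 0. Lengths are in m, angles in degrees, forces in N, time in s.
With the tool pointing down it reaches from about 0.3 to 0.875 m from the base axis. Payload 4.2 kg.
Tool frame: the origin (TCP) lies midway between the tips of the shut fingers; the grasp point (between the pads) lies 19 mm behind it (arm.pinch_z is the distance from the TCP to the grasp point, in m); z points along the fingers, y is the line along which they close (so a half turn about z gives the same grasp; the last joint's range is limited). The gripper opens to 85 mm and grips with 20 to 120 N. Pads are 22 mm wide; open, the fingers measure 114 mm over their backs; the gripper's body (76 mm by 85 mm) begins 54 mm behind the grasp point. The pads swing forward as they close: fully open they stand 13 mm farther back than shut.
Start: joints at [63.999, 18.312, 89.639, -0, 72.044, -1.146], TCP at [0.242, 0.522, 0.209] pointing down, gripper open.
Joint ranges: [-177.97, 177.97], [-48.28, 115.42], [12.27, 149.76], [-77.06, 257.06], [2.81, 150.46], [-146.56, 146.56]. Speed limits (degrees/s): [147.25, 147.25, 180, 180, 180, 180].

### API

Orientations are given as [roll, pitch, yaw] about the fixed x, y, z axes, in that order (R = Rz(yaw) Ry(pitch) Rx(roll)).
In Python, from station import arm gives the robot as it stands. The module is installed in compiled form; this text tells all that it offers.
- The arm moves only by the shell command python3 -m handwheel 'ROWS'. ROWS is JSON, a list of rows, each an object with "offset": the shift along the tool's x, y, z each as a share of 0.15 m, from -1 to 1, a list of three; "angular": the turn, a rotation vector about the tool's x, y, z each as a share of 120 degrees, from -1 to 1, a list of three; "claw": the opening, from 0 (shut) to 1 (fully open). A call has 1 to 12 rows; each row is the pose to reach, as a shift and turn from the pose commanded when the call began, along the tool's axes at that moment; what a row does not reach only later rows make up. A row lasts 1/10 s, in which the tool goes at most 50 mm and 8.59 degrees, less where a joint would pass 70% of its speed; a pose out of reach is approached as far as the arm can. A call with a number of a shift or a turn outside -1 to 1 is refused whole. A call with a gripper value outside its range is refused whole. The fingers move at their own pace and stop on an object; the grip force is fixed at half the most. Time passes only in rows, so rows that repeat a pose let the fingers close. It gives the time, the measured TCP pose, the force, the opening and the grip force at its end, in the units of the state.
- arm.sense(): the state, without advancing time (a new reading comes with each control period).
- arm.read_camera(name): name is "side" or "top"; returns a dict with "img" (480x640x3 uint8, red, green, blue), "z_map" (480x640 float32, m along the optical axis (not along the pixel's ray), 0 where there is no reading), "intrinsics" (3x3 intrinsics, pixels), "dist_coeffs" ([k1, k2, p1, p2, k3] as OpenCV has them; the pictures are not rectified), "R" (3x3) and "t" (3): a world point X has camera coordinates R X + t. Camera axes: x right, y down, z forward; pixel columns grow to the right and rows downward; lengths in m; the calibration is good to about 2 mm. A picture is of the moment at which its call begins.
- arm.sign_off(): hands the job in; it is judged then, once.
The state is a dict: "t": time; "joint_positions": joint angles; "qvel": joint speeds; "joint_torque": joint torques, N m; "eef_pos": TCP position; "tool_rot": TCP orientation; "ft_force": force on the tool from outside, world axes, zero at the start; "moment": the same for the moment, N m; "finger_gap": finger opening in m; "grip_force": force on a finger pad.
Only numpy, scipy, OpenCV 4.12 (cv2) and the standard library are available. Lean on these libraries where they do the work, as an engineer would, in place of code of your own. Each camera call takes 0.05 s, during which the arm holds its last target. There are 200 camera calls.

## Working session

There is one attempt and no reset: what is moved stays moved. The work goes in short steps, Python scripts to look and compute and a shell command to move; the robot and the scene stay as the last step left them, time stands still between calls to the robot, and variables do not carry over. Pictures are saved under pics/ and viewed, at most 10 in all, crops included, and the job is handed in when it is done.

```bash
mkdir -p pics
cat > h.py <<'E'
import numpy as np, cv2, pickle
from station import arm
def grab(tag):
    d={}
    for n in("top","side"):
        c=arm.read_camera(n); d[n]=c
        cv2.imwrite(f"pics/{tag}_{n}.png",c["img"][:,:,::-1])
    pickle.dump(d,open(f"{tag}.pkl","wb")); return d
def ray(c,u,v):
    p=cv2.undistortPoints(np.array([[[u,v]]],float),np.array(c["intrinsics"]),np.array(c["dist_coeffs"]))[0,0]
    R=np.array(c["R"]);t=np.array(c["t"]); o=-R.T@t; return o,R.T@np.array([p[0],p[1],1.])
def at_z(c,u,v,z):
    o,d=ray(c,u,v); return o+d*(z-o[2])/d[2]
def depth(c,u,v):
    o,d=ray(c,u,v); return o+d*float(c["z_map"][int(round(v)),int(round(u))])
def cloud(c):
    z=c["z_map"]; v,u=np.nonzero(z>0)
    p=cv2.undistortPoints(np.stack([u,v],1)[:,None].astype(float),np.array(c["intrinsics"]),np.array(c["dist_coeffs"]))[:,0]
    P=np.c_[p,np.ones(len(p))]*z[v,u][:,None]
    return (P-np.array(c["t"]))@np.array(c["R"]), u,v
def proj(c,X):
    r,_=cv2.Rodrigues(np.array(c["R"])); return cv2.projectPoints(np.array(X,float).reshape(-1,3),r,np.array(c["t"],float),np.array(c["intrinsics"]),np.array(c["dist_coeffs"]))[0][:,0]
E
python3 - <<'E'
from h import *
d=grab("a")
for n in d:
    c=d[n]; print(n,-np.array(c["R"]).T@c["t"],np.array(c["R"])[2],c["intrinsics"][0][0])
print(arm.sense(),arm.pinch_z)
E
```

```text
top [0.39179206 0.00397207 1.10329075] [ 0.12615207 -0.00459595 -0.99200027] 468.5136020270759
side [ 0.14764342 -0.57935629  0.65279679] [ 0.42018065  0.67567302 -0.60573443] 463.4810962977983
{'t': 0.1, 'joint_positions': array([ 6.40005711e+01,  1.83473249e+01,  8.96994434e+01, -1.11771446e-03,
        7.20458720e+01, -1.14711355e+00]), 'qvel': array([ 0.10367281, -0.09142894, -0.23245046, -0.01389649,  0.12882835,
        0.05159744]), 'joint_torque': array([ 6.63317514e-04, -4.16408694e+01, -2.34707147e+01, -5.27672523e-05,
        4.85787517e-03,  1.49694733e-05]), 'eef_pos': array([0.24147016, 0.52131931, 0.20817274]), 'tool_rot': array([-1.79907357e+02, -7.92102354e-04,  1.55148029e+02]), 'ft_force': array([-0.67301447, -0.07633948, -0.14074427]), 'moment': array([-0.00157148, -0.01576199,  0.02005837]), 'grip_force': 0.0, 'finger_gap': 0.08534368736002075} 0.0187
```

View pics/a_top.png

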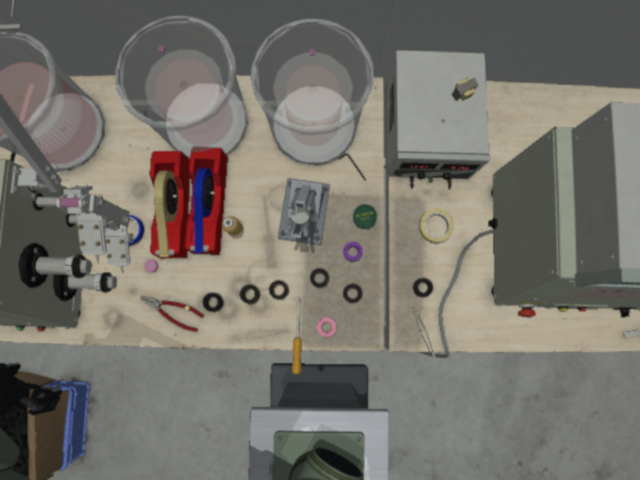

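View pics/a_side.png

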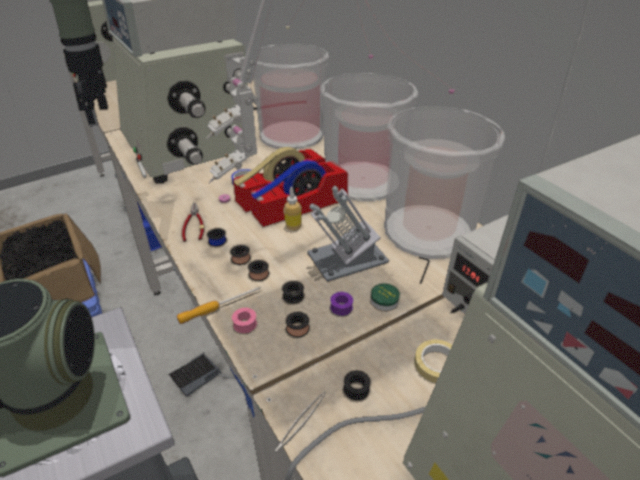

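Top view: black-rimmed bobbins at (213,302), (250,294), (279,289), (320,278), (353,293), (423,287), pink (327,327), purple (353,252), feeder (303,212), glue (233,227), tin (365,216), tape roll (437,226). Candidates in the side view: copper (240,254), (258,269), (297,323); blue-taped (216,237); empty (292,291), (356,384); pink (244,320) and purple (341,302) are look-alikes. I'll check these in a crop.

Run:
```python
from h import *
d=pickle.load(open("a.pkl","rb"))
s=d["side"]["img"][180:340,190:400]; s=cv2.resize(s,(788,600),interpolation=cv2.INTER_CUBIC)
t=d["top"]["img"][165:265,215:348]; t=cv2.resize(t,(798,600),interpolation=cv2.INTER_CUBIC)
cv2.imwrite("pics/cs.png",s[:,:,::-1]); cv2.imwrite("pics/ct.png",t[:,:,::-1])
T={"b":(250,294),"a":(279,289),"c":(353,293),"taped":(213,302),"e1":(320,278),"e2":(423,287)}
S={"b":(240,250),"a":(258,265),"c":(297,319),"taped":(216,233),"e1":(292,287),"e2":(356,379)}
for k in T:
    o1,d1=ray(d["top"],*T[k]);o2,d2=ray(d["side"],*S[k])
    A=np.c_[d1,-d2];x=np.linalg.lstsq(A,o2-o1,rcond=None)[0]
    p=o1+d1*x[0];q=o2+d2*x[1];print(k,((p+q)/2).round(4),np.linalg.norm(p-q).round(4),at_z(d["top"],*T[k],.024).round(4))
    P,u,v=cloud(d["top"]);m=(np.hypot(u-T[k][0],v-T[k][1])<14)&(P[:,2]>.019)&(P[:,2]<.035);
    c,r=cv2.minEnclosingCircle(P[m][:,:2].astype(np.float32)*1000);print("   cloud",np.round(c,1),round(r,1),P[m][:,2].mean().round(4))
    P,u,v=cloud(d["side"]);m=(np.hypot(u-S[k][0],v-S[k][1])<16)&(P[:,2]>.019)&(P[:,2]<.035);
    c,r=cv2.minEnclosingCircle(P[m][:,:2].astype(np.float32)*1000);print("   cloudS",np.round(c,1),round(r,1),P[m][:,2].mean().round(4))
P,u,v=cloud(d["top"])
m=(abs(u-304)<35)&(abs(v-212)<45)&(P[:,2]>.006)&(P[:,2]<.014)
r=cv2.minAreaRect(P[m][:,:2].astype(np.float32)*1000);print("foot",r,P[m].mean(0))
```

```text
b [0.413  0.163  0.0255] 0.0001 [0.4131 0.1632 0.024 ]
   cloud [415.  166.5] 22.3 0.0234
   cloudS [414.6 152.4] 36.7 0.0236
a [0.4248 0.097  0.0264] 0.0018 [0.4257 0.0968 0.024 ]
   cloud [424.1  99. ] 22.0 0.0229
   cloudS [423.1 111.1] 36.7 0.0238
c [ 0.419  -0.073   0.0251] 0.0006 [ 0.4193 -0.0732  0.024 ]
   cloud [419.2 -72.4] 22.2 0.0234
   cloudS [418.8 -72.9] 23.0 0.0232
taped [0.3926 0.2478 0.0252] 0.0012 [0.3932 0.2479 0.024 ]
   cloud [394.6 252.6] 22.2 0.0232
   cloudS [393.  250.6] 23.3 0.0236
e1 [0.452  0.0033 0.0264] 0.001 [0.4526 0.0031 0.024 ]
   cloud [453.8   4.7] 22.2 0.0228
   cloudS [453.4   5.2] 22.9 0.0237
e2 [ 0.4349 -0.2347  0.0246] 0.0009 [ 0.4353 -0.2351  0.024 ]
   cloud [ 437.  -235.3] 22.7 0.0232
   cloudS [ 434.3 -237.4] 22.4 0.0231
foot ((610.56591796875, 35.57319259643555), (211.60794067382812, 145.4510498046875), 3.17126202583313) [0.59599783 0.04186746 0.00976455]
```

View pics/cs.png

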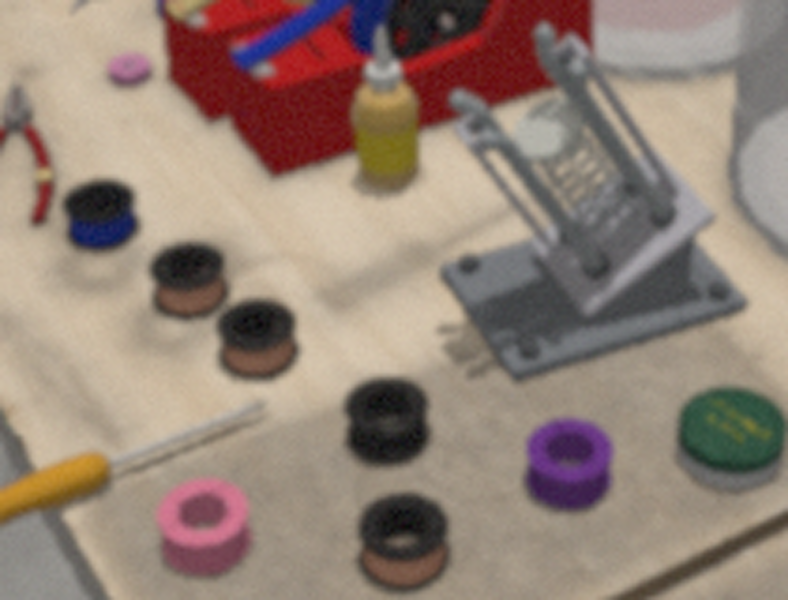

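View pics/ct.png

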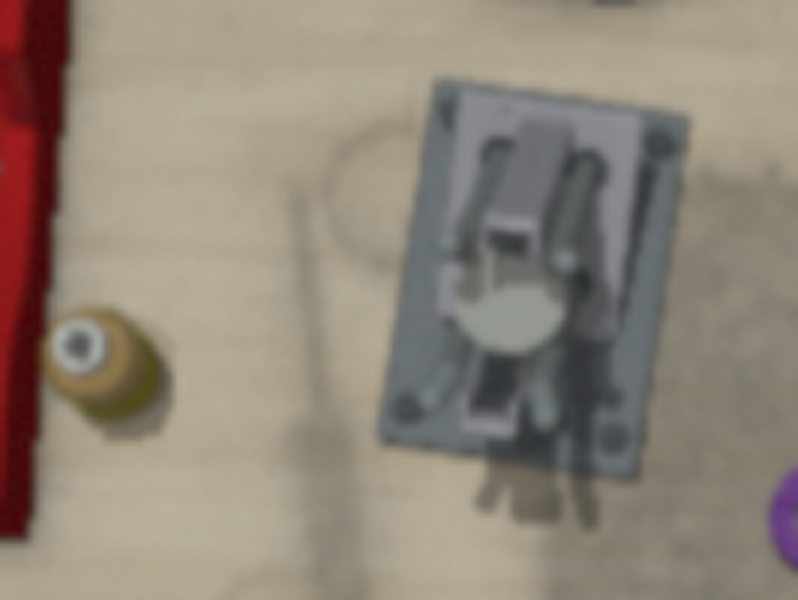

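The crop confirms copper at side (240,254), (258,269), (297,323), with taped and empties as listed. In the top crop the foot plate corners are (432,80), (690,118), (637,478), (380,442) and the follower disc is at (512,318). In the side crop the disc is at (545,132).

Run:
```python
from h import *
d=pickle.load(open("a.pkl","rb"));T=d["top"];S=d["side"]
C=np.array([at_z(T,215+u/6,165+v/6,.010) for u,v in((432,80),(690,118),(637,478),(380,442))])
print(C.round(4)); print("edges",[np.linalg.norm(C[i]-C[i-1]).round(4) for i in range(4)])
print([np.degrees(np.arctan2(*(C[i]-C[j])[[1,0]])).round(2) for i,j in((0,3),(1,2),(0,1),(3,2))])
for u,v in((445,270),(520,375),(745,300)): print("side",at_z(S,190+u/3.752,180+v/3.75,.010).round(4))
def tri(a,b):
    o1,d1=ray(T,*a);o2,d2=ray(S,*b);x=np.linalg.lstsq(np.c_[d1,-d2],o2-o1,rcond=None)[0]
    return (o1+d1*x[0]+o2+d2*x[1])/2,np.linalg.norm(o1+d1*x[0]-o2-d2*x[1])
print("disc",tri((215+512/6,165+318/6),(190+545/3.752,180+132/3.75)))
print("disc depth",depth(T,215+512/6,165+318/6),depth(S,190+540/3.752,180+132/3.75))
# cloud of foot: restrict
P,u,v=cloud(T); m=(P[:,0]>.52)&(P[:,0]<.72)&(abs(P[:,1]-.04)<.075)
Q=P[m]; f=Q[(abs(Q[:,2]-.0095)<.0025)]
r=cv2.minAreaRect(f[:,:2].astype(np.float32)*1000);print(r)
# disc pixels: bright, neighbourhood
for c,n in((T,(300,218)),(S,(335,215))):
    P,u,v=cloud(c); g=c["img"][v,u].astype(int); m=(np.hypot(u-n[0],v-n[1])<11)&(g.min(1)>135)&(P[:,2]>.09)&(P[:,2]<.2)
    Q=P[m];ctr=np.median(Q,0);Q=Q[np.linalg.norm(Q-ctr,axis=1)<.025];w=np.linalg.svd(Q-Q.mean(0))[2][2];print(len(Q),Q.mean(0).round(4),w.round(3))
```

```text
[[ 0.6909  0.0862  0.01  ]
 [ 0.677  -0.0172  0.01  ]
 [ 0.5318  0.0016  0.01  ]
 [ 0.5444  0.1028  0.01  ]]
edges [np.float64(0.1474), np.float64(0.1043), np.float64(0.1464), np.float64(0.1019)]
[np.float64(-6.47), np.float64(-7.39), np.float64(82.35), np.float64(82.91)]
side [0.5444 0.0957 0.01  ]
side [ 0.5327 -0.0026  0.01  ]
side [ 0.6759 -0.0181  0.01  ]
disc (array([0.57524982, 0.04586257, 0.12558354]), np.float64(0.004555786688572819))
disc depth [0.57325621 0.04694825 0.12536779] [0.57613403 0.04787115 0.12447078]
((619.1541748046875, 43.39847183227539), (104.16853332519531, 164.3823699951172), 82.56216430664062)
115 [0.5747 0.0485 0.1243] [ 0.497 -0.106 -0.861]
140 [0.5744 0.0477 0.1252] [ 0.464 -0.091 -0.881]
```

Choices: copper coils a (279,289), b (250,294) and c (353,293). Coil a goes first, gripped along world x so the fingers clear b. I'll start moving and refine the fits at the same time.

```bash
python3 -m handwheel '[{"offset":[-1,-0.9,0],"angular":[0,0,0.417],"claw":0.75},{"offset":[-1,-0.9,0],"angular":[0,0,0.417],"claw":0.75},{"offset":[-1,-0.9,0],"angular":[0,0,0.417],"claw":0.75},{"offset":[-1,-0.9,0],"angular":[0,0,0.417],"claw":0.75},{"offset":[-1,-0.9,0],"angular":[0,0,0.417],"claw":0.75},{"offset":[-1,-0.9,0],"angular":[0,0,0.417],"claw":0.75},{"offset":[-1,-0.9,0],"angular":[0,0,0.417],"claw":0.75}]'
cat >> h.py <<'E'
from scipy.spatial.transform import Rotation as Ro
from scipy.optimize import least_squares
def yawR(psi): return Ro.from_euler("xyz",[180,0,psi],degrees=True)
def go(pos,R):
    s=arm.sense(); R0=Ro.from_euler("xyz",s["tool_rot"],degrees=True); p=s["eef_pos"]
    o=R0.inv().apply(np.array(pos)-p); w=(R0.inv()*R).as_rotvec(degrees=True)
    print("offset",(o/.15).round(4),"angular",(w/120).round(4),"rows>=",np.ceil(max(np.linalg.norm(o)/.05,np.linalg.norm(w)/8.59)))
E
python3 - <<'E'
from h import *
d=pickle.load(open("a.pkl","rb"));T=d["top"];S=d["side"]
# coils: top-face rim points in each depth cloud -> circle fit of known radius to top points (outer boundary via coverage)
C={"a":(.424,.098),"b":(.414,.1645),"c":(.419,-.073),"e1":(.4535,.0045)}
for k,c0 in C.items():
  for n in("top","side"):
    c=d[n];P,u,v=cloud(c); m=(np.hypot(P[:,0]-c0[0],P[:,1]-c0[1])<.032)&(P[:,2]>.004)&(P[:,2]<.03)
    Q=P[m]
    def cost(x):
        r=np.hypot(Q[:,0]-x[0],Q[:,1]-x[1]); return -np.sum((r<.0222))+.3*np.sum((r>.0225)*1)
    g=[(cost((c0[0]+i*5e-4,c0[1]+j*5e-4)),i,j) for i in range(-16,17) for j in range(-16,17)]
    b=min(g)[0]; B=np.array([(i,j) for q,i,j in g if q<=b+1]).mean(0)*5e-4
    print(k,n,len(Q),b,(np.array(c0)+B).round(4), "topz",np.percentile(Q[:,2],95).round(4))
def res(x,Q):
    X,Y,yaw,h=x; A=Ro.from_euler("z",yaw)
    F=A.inv().apply(Q-[X,Y,0]); 
    foot=np.abs(F-[.005,0,.005])-[.075,.052,.005]
    df=np.linalg.norm(np.maximum(foot,0),axis=1)+np.minimum(foot.max(1),0)
    G=Ro.from_euler("y",30,degrees=True).apply(F-[.02,0,h])   # column frame
    ds=[df]
    for sx in(-1,1):
        for sy in(-1,1):
            e=G-[sx*.0235,sy*.0165,0]; e[:,2]-=np.clip(e[:,2],0,.120); ds.append(np.linalg.norm(e,axis=1)-.005)
    e=G-[0,0,.093]; r=np.hypot(e[:,0],e[:,1]); q=np.c_[r-.021,np.abs(e[:,2])-.002]; ds.append(np.linalg.norm(np.maximum(q,0),axis=1)+np.minimum(q.max(1),0))
    D=np.array(ds); return D[np.abs(D).argmin(0),np.arange(len(Q))]
for n in("top","side","both"):
    Q=[]
    for k in(("top","side") if n=="both" else (n,)):
        P,u,v=cloud(d[k]); m=(np.hypot(P[:,0]-.60,P[:,1]-.045)<.115)&(P[:,2]>.005)&(P[:,2]<.2)&(P[:,1]<.12); Q.append(P[m])
    Q=np.vstack(Q)
    r=least_squares(res,[.606,.044,np.radians(-7.3),.042],args=(Q,),loss="cauchy",f_scale=.0012,x_scale=[.01,.01,.1,.01])
    x=r.x; print(n,len(Q),r.cost,x[:2].round(4),np.degrees(x[2]).round(2),x[3].round(4),np.median(abs(r.fun)).round(5))
E
```

```text
t: 0.8
eef_pos: [0.3211, 0.3356, 0.2087]
tool_rot: [-180.0, 0.0, 105.1]
ft_force: [0.6, 0.4, -0.5]
finger_gap: 0.064
grip_force: 0.0
a top 223 -197.0 [0.4242 0.099 ] topz 0.0261
a side 371 -351.8 [0.423  0.0985] topz 0.0256
b top 256 -215.6 [0.415  0.1662] topz 0.0264
b side 340 -317.8 [0.4117 0.1652] topz 0.0255
c top 220 -197.1 [ 0.4192 -0.0723] topz 0.0271
c side 480 -463.3 [ 0.4185 -0.0725] topz 0.025
e1 top 228 -206.5 [0.4538 0.005 ] topz 0.0256
e1 side 373 -354.8 [0.4525 0.004 ] topz 0.0253
top 2750 0.004403823351790958 [0.6066 0.0453] -7.52 0.0471 0.00223
side 3814 0.006146674070960281 [0.6055 0.045 ] -7.95 0.0487 0.00197
both 6564 0.01054005027100784 [0.6067 0.0449] -7.83 0.0465 0.00209
```

Run:
```python
from h import *
go([.4237,.0988,.075],yawR(105))
```

```text
offset [-1.7017  0.2508  0.8917] angular [-0.0002  0.0001  0.0004] rows>= 6.0
```

```bash
python3 -m handwheel '[{"offset":[-1,0.25,0],"angular":[0,0,0],"claw":0.72},{"offset":[-1,0.25,0],"angular":[0,0,0],"claw":0.72},{"offset":[-1,0.25,0],"angular":[0,0,0],"claw":0.72},{"offset":[-1,0.25,0],"angular":[0,0,0],"claw":0.72},{"offset":[-1,0.25,0],"angular":[0,0,0],"claw":0.72}]' >/dev/null
python3 -m handwheel '[{"offset":[-0.7,0,0.89],"angular":[0,0,0],"claw":0.72},{"offset":[-0.7,0,0.89],"angular":[0,0,0],"claw":0.72},{"offset":[-0.7,0,0.89],"angular":[0,0,0],"claw":0.72},{"offset":[-0.7,0,0.89],"angular":[0,0,0],"claw":0.72},{"offset":[-0.7,0,0.89],"angular":[0,0,0],"claw":0.72},{"offset":[-0.7,0,0.89],"angular":[0,0,0],"claw":0.72}]'
python3 - <<'E'
from h import *
go([.4237,.0988,-.001],yawR(105))
E
```

```text
t: 1.9
eef_pos: [0.4239, 0.1013, 0.0757]
tool_rot: [180.0, -0.0, 105.2]
ft_force: [0.2, -0.1, 0.3]
finger_gap: 0.0616
grip_force: 0.0
offset [-0.0158 -0.006   0.5116] angular [ 0.0002 -0.0003  0.0018] rows>= 2.0
```

```bash
python3 -m handwheel '[{"offset":[-0.01,-0.005,0.25],"angular":[0,0,0],"claw":0.72},{"offset":[-0.01,-0.005,0.4],"angular":[0,0,0],"claw":0.72},{"offset":[-0.01,-0.005,0.5],"angular":[0,0,0],"claw":0.72},{"offset":[-0.01,-0.005,0.51],"angular":[0,0,0],"claw":0.72},{"offset":[-0.01,-0.005,0.51],"angular":[0,0,0],"claw":0.72}]'
python3 -m handwheel '[{"offset":[0,0,0],"angular":[0,0,0],"claw":0.4},{"offset":[0,0,0],"angular":[0,0,0],"claw":0.3},{"offset":[0,0,0],"angular":[0,0,0],"claw":0.3},{"offset":[0,0,0],"angular":[0,0,0],"claw":0.3}]'
python3 - <<'E'
from h import *
s=arm.sense();print(s["eef_pos"],s["joint_positions"].round(1))
E
```

```text
t: 2.4
eef_pos: [0.4243, 0.0995, -0.0001]
tool_rot: [179.9, -0.0, 105.2]
ft_force: [0.6, 0.8, -0.1]
finger_gap: 0.0611
grip_force: 0.0
t: 2.8
eef_pos: [0.4242, 0.0985, 0.0018]
tool_rot: [179.8, -0.0, 105.1]
ft_force: [-5.1, -0.3, 21.7]
finger_gap: 0.0255
grip_force: 11.1
[0.42421327 0.09853219 0.00178882] [ 11.6  20.7 123.2   0.   36.   -3.6]
```

Run:
```python
from h import *
d=grab("b"); s=d["side"]["img"][200:320,190:350]; cv2.imwrite("pics/b1.png",cv2.resize(s,(800,600),interpolation=cv2.INTER_CUBIC)[:,:,::-1])
print(arm.sense())
```

```text
{'t': 2.9, 'joint_positions': array([ 1.15506883e+01,  2.06491262e+01,  1.23202151e+02,  2.62090912e-02,
        3.59808416e+01, -3.57314454e+00]), 'qvel': array([-0.08342135,  0.15998288,  0.06376198,  0.0789923 , -0.05354749,
        0.03431739]), 'joint_torque': array([-3.18588512e-01, -2.50663269e+01, -1.20277458e+01, -1.03989551e-01,
       -1.69069380e+00,  4.88546604e-03]), 'eef_pos': array([0.4241884 , 0.09852415, 0.00179499]), 'tool_rot': array([ 1.79831485e+02, -4.96765564e-03,  1.05102654e+02]), 'ft_force': array([-5.09111239, -1.13999677, 20.91432236]), 'moment': array([-0.15023093,  1.0134139 , -0.01257696]), 'grip_force': 10.99782249162672, 'finger_gap': 0.02630088411323752}
```

View pics/b1.png

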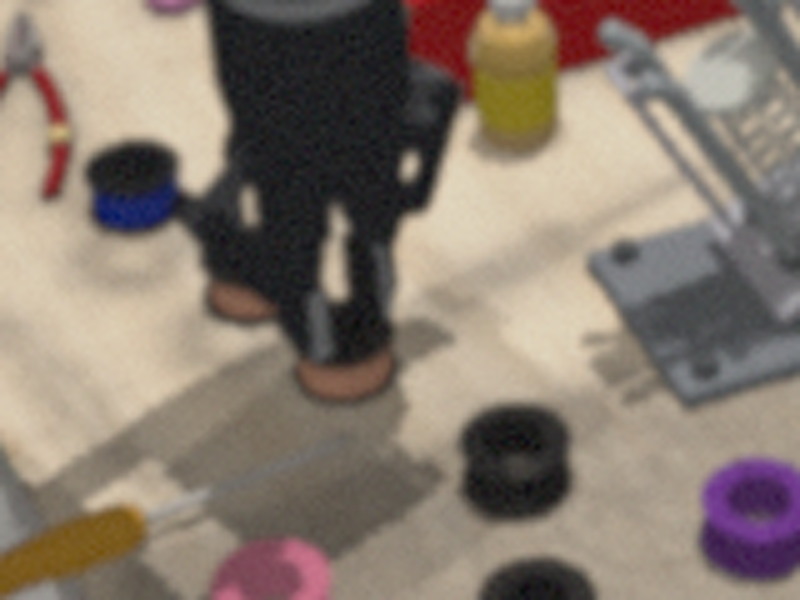

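The crop shows coils a (345,375) and b (240,300) still in place, with the finger pads at (320,330) and (385,280). The gap reads 26 mm, so this isn't a proper grip. I'll check it with depth.

Run:
```python
from h import *
d=pickle.load(open("b.pkl","rb"));
for n in("side","top"):
    P,u,v=cloud(d[n]); m=(np.hypot(P[:,0]-.424,P[:,1]-.0985)<.06)&(P[:,2]>.004)&(P[:,2]<.1)
    Q=P[m];q=u[m],v[m]
    print(n)
    for lo in np.arange(.004,.06,.006):
        k=(Q[:,2]>=lo)&(Q[:,2]<lo+.006); 
        if k.sum(): print(lo.round(3),k.sum(),"x",Q[k,0].min().round(3),Q[k,0].max().round(3),"y",Q[k,1].min().round(3),Q[k,1].max().round(3))
c=d["side"]
print("TCP px b1",(proj(c,[[.424,.0985,.002],[.424,.0985,.024],[.424-.022,.0985,.024],[.424+.022,.0985,.024]])-[190,200])*5)
t=c["img"][210:300,215:335]; 
a=pickle.load(open("a.pkl","rb"))["side"]["img"][255:280,240:275].astype(int)
cv2.imwrite("pics/b2.png",cv2.resize(np.hstack([d["top"]["img"][250:340,225:345],t]),(800,300),interpolation=cv2.INTER_CUBIC)[:,:,::-1])
```

```text
side
0.004 99 x 0.367 0.475 y 0.052 0.152
0.01 95 x 0.387 0.438 y 0.049 0.153
0.016 45 x 0.398 0.44 y 0.079 0.152
0.022 98 x 0.397 0.445 y 0.076 0.148
0.028 32 x 0.398 0.448 y 0.082 0.111
0.034 46 x 0.396 0.452 y 0.082 0.111
0.04 45 x 0.395 0.448 y 0.082 0.113
0.046 51 x 0.396 0.449 y 0.083 0.113
0.052 51 x 0.396 0.451 y 0.082 0.11
0.058 43 x 0.398 0.445 y 0.083 0.114
top
0.004 15 x 0.368 0.444 y 0.042 0.13
TCP px b1 [[343.4898655  367.48682561]
 [339.30803289 327.83421405]
 [290.96347267 346.42756613]
 [386.81807952 309.55793349]]
```

View pics/b2.png

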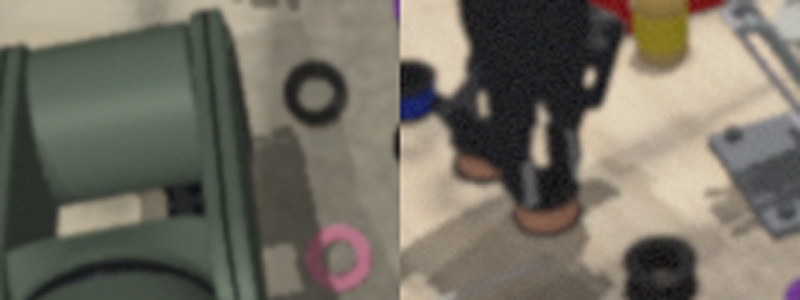

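```bash
python3 -m handwheel '[{"offset":[0,0,0],"angular":[0,0,0],"claw":0.8},{"offset":[0,0,0],"angular":[0,0,0],"claw":0.8},{"offset":[0,0,0],"angular":[0,0,0],"claw":0.8},{"offset":[0,0,-0.35],"angular":[0,0,0],"claw":0.8},{"offset":[0,0,-0.54],"angular":[0,0,0],"claw":0.8},{"offset":[0,0,-0.54],"angular":[0,0,0],"claw":0.8}]'
cat > prof.py <<'E'
from h import *
import sys
d=grab(sys.argv[1]);p=arm.sense()["eef_pos"];print(p)
for n in("side",):
    P,u,v=cloud(d[n]); m=(np.hypot(P[:,0]-p[0],P[:,1]-p[1])<.065)&(P[:,2]>.004)&(P[:,2]<.2)
    Q=P[m]
    for lo in np.arange(.0,.18,.006):
        k=(Q[:,2]>=lo)&(Q[:,2]<lo+.006); 
        if k.sum()>3: print(lo.round(3),k.sum(),"x",Q[k,0].min().round(3),Q[k,0].max().round(3),"y",Q[k,1].min().round(3),Q[k,1].max().round(3))
E
python3 prof.py c
```

```text
t: 3.5
eef_pos: [0.4265, 0.0988, 0.0834]
tool_rot: [179.5, 0.0, 105.1]
ft_force: [0.2, -0.1, -0.4]
finger_gap: 0.0679
grip_force: 0.0
[0.42343131 0.09816729 0.08015803]
0.0 72 x 0.366 0.483 y 0.044 0.161
0.006 103 x 0.38 0.437 y 0.051 0.162
0.012 125 x 0.379 0.439 y 0.048 0.156
0.018 160 x 0.396 0.445 y 0.077 0.159
0.024 119 x 0.393 0.445 y 0.076 0.162
0.108 10 x 0.384 0.459 y 0.079 0.118
0.114 38 x 0.379 0.471 y 0.077 0.116
0.12 50 x 0.375 0.471 y 0.076 0.117
0.126 57 x 0.376 0.472 y 0.076 0.116
0.132 56 x 0.376 0.472 y 0.075 0.117
0.138 64 x 0.376 0.472 y 0.077 0.116
0.144 55 x 0.378 0.47 y 0.076 0.118
0.15 41 x 0.375 0.478 y 0.073 0.116
0.156 77 x 0.362 0.486 y 0.069 0.117
0.162 130 x 0.36 0.488 y 0.068 0.125
0.168 110 x 0.359 0.488 y 0.07 0.124
0.174 132 x 0.366 0.486 y 0.068 0.124
```

The reported TCP sits about 20 mm beyond the real tips: at gap 68 mm, tips at z≈0.110 with TCP at 0.080. So I need to go about 22 mm lower. Coil a hasn't moved.

Run:
```python
from h import *
d=pickle.load(open("c.pkl","rb"))["side"];P,u,v=cloud(d)
for c0 in((.4235,.0985),(.4125,.1655),):
    m=(np.hypot(P[:,0]-c0[0],P[:,1]-c0[1])<.032)&(P[:,2]>.004)&(P[:,2]<.03);Q=P[m]
    g=[((lambda r:-np.sum(r<.0222)+.3*np.sum(r>.0225))(np.hypot(Q[:,0]-c0[0]-i*5e-4,Q[:,1]-c0[1]-j*5e-4)),i,j) for i in range(-16,17) for j in range(-16,17)]
    b=min(g)[0];print(len(Q),b,np.array(c0)+np.array([(i,j) for q,i,j in g if q<=b+1]).mean(0)*5e-4)
go([.4237,.0985,-.021],yawR(105))
```

```text
363 -342.5 [0.4235 0.0985]
339 -319.1 [0.412   0.16525]
offset [0.0017 0.0016 0.6744] angular [ 0.0005 -0.      0.0009] rows>= 3.0
```

```bash
python3 -m handwheel '[{"offset":[0,0,0.3],"angular":[0,0,0],"claw":0.72},{"offset":[0,0,0.5],"angular":[0,0,0],"claw":0.72},{"offset":[0,0,0.64],"angular":[0,0,0],"claw":0.72},{"offset":[0,0,0.67],"angular":[0,0,0],"claw":0.72},{"offset":[0,0,0.67],"angular":[0,0,0],"claw":0.72}]'
python3 -m handwheel '[{"offset":[0,0,0],"angular":[0,0,0],"claw":0.45},{"offset":[0,0,0],"angular":[0,0,0],"claw":0.35},{"offset":[0,0,0],"angular":[0,0,0],"claw":0.35},{"offset":[0,0,0],"angular":[0,0,0],"claw":0.35}]'
```

```text
t: 4.1
eef_pos: [0.4221, 0.0979, -0.0218]
tool_rot: [-179.8, -0.0, 105.1]
ft_force: [0.0, -0.3, -0.2]
finger_gap: 0.0611
grip_force: 0.0
t: 4.5
eef_pos: [0.4242, 0.0983, -0.0196]
tool_rot: [179.9, 0.0, 105.1]
ft_force: [0.4, -0.7, 6.0]
finger_gap: 0.0423
grip_force: 61.0
```

```bash
python3 -m handwheel '[{"offset":[0,0,-0.3],"angular":[0,0,0],"claw":0.35},{"offset":[0,0,-0.6],"angular":[0,0,0],"claw":0.35},{"offset":[0,0,-0.9],"angular":[0,0,0],"claw":0.35},{"offset":[0,0,-1],"angular":[0,0,0],"claw":0.35},{"offset":[0,0,-1],"angular":[0,0,0],"claw":0.35}]'
cat >> h.py <<'E'
SEAT=np.array([.6261,.0423,.047]);YAW=np.radians(-7.7);GR=.0316
def frame(yaw=None):
    y=YAW if yaw is None else yaw
    return Ro.from_euler("z",y)*Ro.from_euler("y",-30,degrees=True)  # column axes
def toolR():
    A=frame().as_matrix(); tz=-A[:,2];ty=A[:,1];return Ro.from_matrix(np.c_[np.cross(ty,tz),ty,tz])
def goc(zm,dx=0,dy=0,gr=None):
    go(SEAT+frame().apply([dx,dy,zm-(GR if gr is None else gr)]),toolR())
def where(gr=None):
    s=arm.sense();R=Ro.from_euler("xyz",s["tool_rot"],degrees=True)
    m=s["eef_pos"]-R.as_matrix()[:,2]*(GR if gr is None else gr)
    print("coil mid in column mm",(frame().inv().apply(m-SEAT)*1000).round(1),"world",m.round(4),"F",s["ft_force"].round(1),"gap",round(s["finger_gap"],4),"t",s["t"])
E
python3 - <<'E'
from h import *
print(toolR().as_euler("xyz",degrees=True),toolR().as_matrix().round(3))
goc(.200)
E
```

```text
t: 5.0
eef_pos: [0.4251, 0.0985, 0.1321]
tool_rot: [179.6, 0.0, 105.1]
ft_force: [-0.5, 0.0, -1.6]
finger_gap: 0.0425
grip_force: 61.3
[180.   30.  172.3] [[-0.858  0.134  0.495]
 [ 0.116  0.991 -0.067]
 [-0.5    0.    -0.866]]
offset [-0.4935  0.6812 -0.4004] angular [-0.1437 -0.2184 -0.5471] rows>= 9.0
```

```bash
python3 -m handwheel '[{"offset":[-0.1,0.14,-0.4],"angular":[-0.0719,-0.1092,-0.2735],"claw":0.35},{"offset":[-0.1,0.14,-0.4],"angular":[-0.0719,-0.1092,-0.2735],"claw":0.35},{"offset":[-0.2,0.3,-0.4],"angular":[-0.0719,-0.1092,-0.2735],"claw":0.35},{"offset":[-0.3,0.45,-0.4],"angular":[-0.0719,-0.1092,-0.2735],"claw":0.35},{"offset":[-0.494,0.681,-0.4],"angular":[-0.1437,-0.2184,-0.5471],"claw":0.35},{"offset":[-0.494,0.681,-0.4],"angular":[-0.1437,-0.2184,-0.5471],"claw":0.35},{"offset":[-0.494,0.681,-0.4],"angular":[-0.1437,-0.2184,-0.5471],"claw":0.35},{"offset":[-0.494,0.681,-0.4],"angular":[-0.1437,-0.2184,-0.5471],"claw":0.35},{"offset":[-0.494,0.681,-0.4],"angular":[-0.1437,-0.2184,-0.5471],"claw":0.35},{"offset":[-0.494,0.681,-0.4],"angular":[-0.1437,-0.2184,-0.5471],"claw":0.35},{"offset":[-0.494,0.681,-0.4],"angular":[-0.1437,-0.2184,-0.5471],"claw":0.35}]'
python3 - <<'E'
from h import *
d=grab("e");where();goc(.2)
s=arm.sense();tcp=s["eef_pos"];R=Ro.from_euler("xyz",s["tool_rot"],degrees=True)
c=d["side"];P,u,v=cloud(c);L=R.inv().apply(P-tcp)
m=(np.abs(L[:,0])<.045)&(np.abs(L[:,1])<.065)&(L[:,2]>-.12)&(L[:,2]<.02)
for lo in np.arange(-.12,.02,.006):
    k=m&(L[:,2]>=lo)&(L[:,2]<lo+.006)
    if k.sum()>3: print(lo.round(3),k.sum(),"tx",np.percentile(L[k,0],[3,97]).round(3),"ty",np.percentile(L[k,1],[3,97]).round(3),"rgb",c["img"][v[k],u[k]].mean(0).round())
im=c["img"].copy()
for X,col in(((0,0,.135),(255,0,0)),((0,0,.096),(0,255,0)),((.0235,.0165,.118),(255,255,0)),((.0235,-.0165,.118),(255,255,0)),((-.0235,.0165,.118),(0,255,255)),((-.0235,-.0165,.118),(0,255,255)),((-.0235,-.0165,0),(0,255,255)),((.0235,-.0165,0),(255,255,0)),((-.0235,.0165,0),(0,255,255))):
    pass
x0,y0=270,150;cr=cv2.resize(im[y0:y0+135,x0:x0+135],(600,600),interpolation=cv2.INTER_CUBIC);f=600/135
def dot(X,col):
    q=(proj(c,SEAT+frame().apply(X))[0]-[x0,y0]+.5)*f;cv2.circle(cr,tuple(q.astype(int)),4,col,-1)
for sx in(-1,1):
    for sy in(-1,1):
        for z in(0,.118): dot((sx*.0235,sy*.0165,z),(255,255,0) if sx>0 else (0,255,255))
dot((0,0,.095),(0,255,0));dot((0,0,.135),(255,0,0));dot((-.04,0,.128),(255,0,255));dot((.04,0,.128),(255,0,255))
cv2.imwrite("pics/e1.png",cr[:,:,::-1])
E
```

```text
t: 6.1
eef_pos: [0.5408, 0.0531, 0.1882]
tool_rot: [-179.8, 29.5, 172.3]
ft_force: [-0.2, 0.5, -0.2]
finger_gap: 0.0421
grip_force: 61.3
coil mid in column mm [ -2.5  -0.3 197.2] world [0.5262 0.0555 0.2165] F [-0.1  0.2 -0.8] gap 0.0426 t 6.2
offset [-0.0183  0.0022 -0.0189] angular [-0.001  -0.0034  0.0001] rows>= 1.0
-0.12 56 tx [-0.017  0.02 ] ty [-0.047  0.009] rgb [50. 47. 46.]
-0.114 48 tx [-0.015  0.017] ty [-0.065 -0.022] rgb [45. 42. 43.]
-0.108 64 tx [-0.014  0.018] ty [-0.064 -0.02 ] rgb [42. 40. 40.]
-0.102 48 tx [-0.013  0.018] ty [-0.063 -0.019] rgb [38. 38. 46.]
-0.096 44 tx [-0.015  0.017] ty [-0.061 -0.028] rgb [36. 35. 42.]
-0.09 16 tx [-0.012  0.015] ty [-0.059 -0.003] rgb [34. 35. 43.]
-0.084 54 tx [-0.01   0.013] ty [-0.057 -0.034] rgb [35. 35. 37.]
-0.078 41 tx [-0.01   0.014] ty [-0.056 -0.036] rgb [35. 34. 36.]
-0.072 8 tx [-0.007  0.014] ty [-0.052  0.012] rgb [39. 39. 41.]
-0.06 13 tx [-0.005  0.009] ty [-0.038 -0.03 ] rgb [37. 38. 39.]
-0.054 31 tx [-0.008  0.011] ty [-0.037 -0.022] rgb [50. 50. 52.]
-0.048 90 tx [-0.017  0.023] ty [-0.036  0.014] rgb [53. 50. 50.]
-0.042 58 tx [-0.018  0.021] ty [-0.036  0.013] rgb [59. 53. 52.]
-0.036 49 tx [-0.016  0.02 ] ty [-0.034 -0.005] rgb [92. 77. 70.]
-0.03 39 tx [-0.014  0.02 ] ty [-0.029 -0.007] rgb [105.  81.  73.]
-0.024 30 tx [-0.019  0.023] ty [-0.019  0.003] rgb [92. 63. 56.]
```

View pics/e1.png

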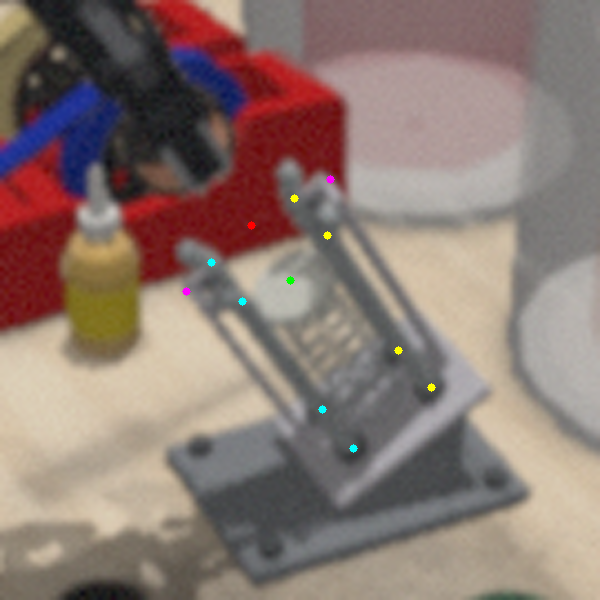

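The overlay matches the picture: rod bases at (353,448) and (431,387), far rod tops at (190,248) and (288,168), disc at about (292,287). The held coil at (185,155) hangs on the tool axis about 2 mm towards column -x, so the offset lies along the tool. I'll approach the mouth.

Run:
```python
from h import *
goc(.150,.001)
```

```text
offset [-0.0274  0.0029  0.3144] angular [-0.001  -0.0034  0.0001] rows>= 1.0
```

```bash
python3 -m handwheel '[{"offset":[-0.022,0.002,0.1],"angular":[0,-0.003,0],"claw":0.35},{"offset":[-0.022,0.002,0.2],"angular":[0,-0.003,0],"claw":0.35},{"offset":[-0.022,0.002,0.31],"angular":[0,-0.003,0],"claw":0.35},{"offset":[-0.022,0.002,0.31],"angular":[0,-0.003,0],"claw":0.35},{"offset":[-0.022,0.002,0.31],"angular":[0,-0.003,0],"claw":0.35}]'
python3 - <<'E'
from h import *
where();goc(.118,.001);goc(.078,.001)
E
```

```text
t: 6.7
eef_pos: [0.5672, 0.0501, 0.1505]
tool_rot: [-179.8, 30.0, 172.4]
ft_force: [0.4, -0.7, -0.5]
finger_gap: 0.0423
grip_force: 61.3
coil mid in column mm [ 3.000e-01 -1.000e-01  1.509e+02] world [0.5515 0.0523 0.1779] F [ 0.4 -0.7 -0.5] gap 0.0423 t 6.7
offset [-0.0052  0.0018  0.2196] angular [-0.001  -0.0004  0.0004] rows>= 1.0
offset [-0.0054  0.0023  0.4863] angular [-0.001  -0.0004  0.0004] rows>= 2.0
```

Entering, in small steps (bottom to z≈106).

```bash
python3 -m handwheel '[{"offset":[-0.005,0,0.05],"angular":[0,0,0],"claw":0.35},{"offset":[-0.005,0,0.1],"angular":[0,0,0],"claw":0.35},{"offset":[-0.005,0,0.15],"angular":[0,0,0],"claw":0.35},{"offset":[-0.005,0,0.18],"angular":[0,0,0],"claw":0.35},{"offset":[-0.005,0,0.22],"angular":[0,0,0],"claw":0.35},{"offset":[-0.005,0,0.22],"angular":[0,0,0],"claw":0.35}]'
python3 - <<'E'
from h import *
where();s=arm.sense();print("F column",frame().inv().apply(s["ft_force"]).round(1),s["moment"]);goc(.078,.001)
E
```

```text
t: 7.3
eef_pos: [0.5838, 0.0475, 0.1214]
tool_rot: [-179.8, 29.9, 172.4]
ft_force: [-0.8, 0.2, -0.5]
finger_gap: 0.0421
grip_force: 61.3
coil mid in column mm [  0.4  -0.5 117.4] world [0.5682 0.0496 0.1488] F [-0.8  0.2 -0.5] gap 0.0421 t 7.3
F column [-1.   0.1 -0.1] [-0.02952087  0.30600077 -0.05667518]
offset [-0.0047  0.0043  0.2624] angular [-0.0012 -0.0007  0.0006] rows>= 1.0
```

```bash
python3 -m handwheel '[{"offset":[0,0,0.05],"angular":[0,0,0],"claw":0.35},{"offset":[0,0,0.1],"angular":[0,0,0],"claw":0.35},{"offset":[0,0,0.13],"angular":[0,0,0],"claw":0.35},{"offset":[0,0,0.13],"angular":[0,0,0],"claw":0.35}]'
python3 - <<'E'
from h import *
where();s=arm.sense();print("F column",frame().inv().apply(s["ft_force"]).round(1))
E
python3 -m handwheel '[{"offset":[0,0,0.04],"angular":[0,0,0],"claw":0.35},{"offset":[0,0,0.08],"angular":[0,0,0],"claw":0.35},{"offset":[0,0,0.11],"angular":[0,0,0],"claw":0.35},{"offset":[0,0,0.13],"angular":[0,0,0],"claw":0.35},{"offset":[0,0,0.13],"angular":[0,0,0],"claw":0.35}]'
python3 - <<'E'
from h import *
where();s=arm.sense();print("F column",frame().inv().apply(s["ft_force"]).round(1))
E
```

```text
t: 7.7
eef_pos: [0.5941, 0.0463, 0.1052]
tool_rot: [-179.9, 30.0, 172.4]
ft_force: [-1.0, 0.1, 2.1]
finger_gap: 0.0426
grip_force: 61.7
coil mid in column mm [ 1.1 -0.3 98.1] world [0.5784 0.0485 0.1326] F [-1.   0.1  2.1] gap 0.0426 t 7.7
F column [ 0.2 -0.1  2.3]
t: 8.2
eef_pos: [0.6037, 0.045, 0.0885]
tool_rot: [-179.9, 30.0, 172.4]
ft_force: [-2.4, 0.4, 4.7]
finger_gap: 0.0423
grip_force: 61.9
coil mid in column mm [ 1.2 -0.3 78.8] world [0.5881 0.0472 0.1159] F [-2.4  0.4  4.7] gap 0.0423 t 8.2
F column [0.2 0.1 5.3]
```

```bash
python3 -m handwheel '[{"offset":[0,0,0.01],"angular":[0,0,0],"claw":0.35},{"offset":[0,0,0.01],"angular":[0,0,0],"claw":0.7},{"offset":[0,0,0.01],"angular":[0,0,0],"claw":0.7},{"offset":[0,0,0.01],"angular":[0,0,0],"claw":0.7},{"offset":[0,0,-0.3],"angular":[0,0,0],"claw":0.7},{"offset":[0,0,-0.6],"angular":[0,0,0],"claw":0.7},{"offset":[0,0,-0.8],"angular":[0,0,0],"claw":0.7},{"offset":[0,0,-0.8],"angular":[0,0,0],"claw":0.7}]'
python3 - <<'E'
from h import *
d=grab("f");where()
c=d["side"];x0,y0=310,180;cr=cv2.resize(c["img"][y0:y0+80,x0:x0+80],(600,600),interpolation=cv2.INTER_CUBIC)
P,u,v=cloud(c);L=frame().inv().apply(P-SEAT);m=(np.hypot(L[:,0],L[:,1])<.017)&(L[:,2]>.04)&(L[:,2]<.15)
print("col z hist",np.histogram(L[m,2],bins=np.arange(.04,.151,.005)))
P,u,v=cloud(d["top"]);L=frame().inv().apply(P-SEAT);m=(np.hypot(L[:,0],L[:,1])<.017)&(L[:,2]>.04)&(L[:,2]<.15)
print("top z",m.sum(),np.percentile(L[m,2],[10,50,90]) if m.any() else "")
cv2.imwrite("pics/f1.png",cr[:,:,::-1])
go([.4135,.1657,.08],yawR(172))
E
```

```text
t: 9.0
eef_pos: [0.5445, 0.0538, 0.1969]
tool_rot: [180.0, 30.4, 172.3]
ft_force: [1.2, -0.5, -0.5]
finger_gap: 0.0596
grip_force: 0.0
coil mid in column mm [ 9.000e-01 -1.000e-01  1.995e+02] world [0.528  0.0554 0.2202] F [-0.2 -0.1  0.4] gap 0.0601 t 9.1
col z hist (array([18, 14,  8, 15,  1,  0, 10, 15, 22, 23, 81,  6,  0,  0,  0,  0,  0,
        0,  0,  0,  0,  0]), array([0.04 , 0.045, 0.05 , 0.055, 0.06 , 0.065, 0.07 , 0.075, 0.08 ,
       0.085, 0.09 , 0.095, 0.1  , 0.105, 0.11 , 0.115, 0.12 , 0.125,
       0.13 , 0.135, 0.14 , 0.145, 0.15 ]))
top z 186 [0.06825164 0.0864002  0.094584  ]
offset [1.2076 0.6283 0.1691] angular [-0.0003  0.2504  0.0028] rows>= 5.0
```

View pics/f1.png

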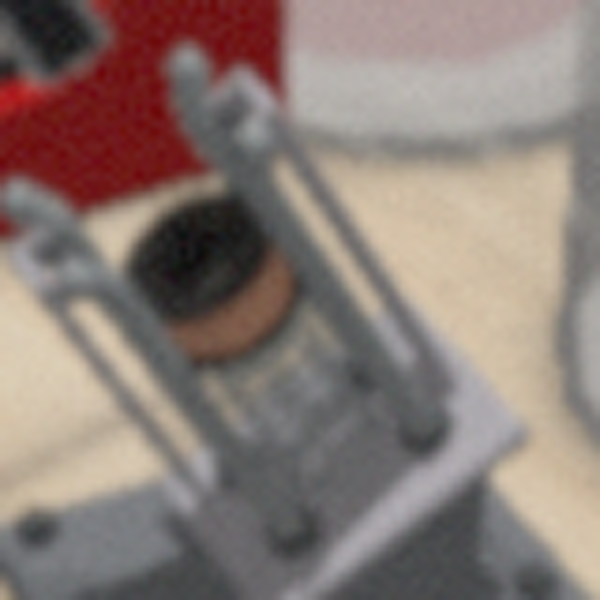

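Coil retained: in the crop its top face at (205,250) sits level at the pawl tips, column z≈95 mm. Next is coil b.

```bash
python3 -m handwheel '[{"offset":[0.2,0.1,-0.2],"angular":[0,0.06,0],"claw":0.72},{"offset":[0.5,0.3,-0.1],"angular":[0,0.12,0],"claw":0.72},{"offset":[0.95,0.628,0],"angular":[0,0.25,0],"claw":0.72},{"offset":[0.95,0.628,0],"angular":[0,0.25,0],"claw":0.72},{"offset":[0.95,0.628,0],"angular":[0,0.25,0],"claw":0.72},{"offset":[0.95,0.628,0],"angular":[0,0.25,0],"claw":0.72},{"offset":[0.95,0.628,0],"angular":[0,0.25,0],"claw":0.72}]'
python3 - <<'E'
from h import *
go([.4132,.1657,.04],yawR(172))
go([.4132,.1657,-.021],yawR(172))
E
```

```text
t: 9.8
eef_pos: [0.4343, 0.1621, 0.1209]
tool_rot: [-179.8, 0.0, 172.3]
ft_force: [-0.0, 1.0, 1.0]
finger_gap: 0.0614
grip_force: 0.0
offset [0.1428 0.0066 0.5394] angular [-0.0015  0.0003  0.0023] rows>= 2.0
offset [0.1431 0.0079 0.9461] angular [-0.0015  0.0003  0.0023] rows>= 3.0
```

```bash
python3 -m handwheel '[{"offset":[0.14,0.007,0.25],"angular":[0,0,0],"claw":0.72},{"offset":[0.14,0.007,0.5],"angular":[0,0,0],"claw":0.72},{"offset":[0.14,0.007,0.54],"angular":[0,0,0],"claw":0.72},{"offset":[0.14,0.007,0.75],"angular":[0,0,0],"claw":0.72},{"offset":[0.14,0.007,0.93],"angular":[0,0,0],"claw":0.72},{"offset":[0.14,0.007,0.945],"angular":[0,0,0],"claw":0.72},{"offset":[0.14,0.007,0.945],"angular":[0,0,0],"claw":0.72}]'
python3 -m handwheel '[{"offset":[0,0,0],"angular":[0,0,0],"claw":0.45},{"offset":[0,0,0],"angular":[0,0,0],"claw":0.35},{"offset":[0,0,0],"angular":[0,0,0],"claw":0.35},{"offset":[0,0,0],"angular":[0,0,0],"claw":0.35}]'
```

```text
t: 10.5
eef_pos: [0.4145, 0.1664, -0.0196]
tool_rot: [-179.9, 0.1, 172.3]
ft_force: [0.8, 0.1, -0.2]
finger_gap: 0.0613
grip_force: 0.0
t: 10.9
eef_pos: [0.4152, 0.1669, -0.0185]
tool_rot: [-180.0, 0.2, 172.3]
ft_force: [-0.3, -1.0, 5.7]
finger_gap: 0.042
grip_force: 60.2
```

```bash
python3 -m handwheel '[{"offset":[0,0,-0.3],"angular":[0,0,0],"claw":0.35},{"offset":[0,0,-0.6],"angular":[0,0,0],"claw":0.35},{"offset":[0,0,-0.9],"angular":[0,0,0],"claw":0.35},{"offset":[0,0,-1],"angular":[0,0,0],"claw":0.35},{"offset":[0,0,-1],"angular":[0,0,0],"claw":0.35}]'
python3 - <<'E'
from h import *
goc(.200,.002,0,.0305)
E
```

```text
t: 11.4
eef_pos: [0.4157, 0.1676, 0.1333]
tool_rot: [179.9, 0.5, 172.3]
ft_force: [-0.0, 0.4, 0.4]
finger_gap: 0.0423
grip_force: 61.2
offset [-0.952  -0.6391 -0.4034] angular [ 1.000e-03 -2.461e-01 -2.000e-04] rows>= 4.0
```

```bash
python3 -m handwheel '[{"offset":[-0.2,-0.3,-0.4],"angular":[0,-0.06,0],"claw":0.35},{"offset":[-0.4,-0.5,-0.5],"angular":[0,-0.12,0],"claw":0.35},{"offset":[-0.7,-0.64,-0.5],"angular":[0,-0.18,0],"claw":0.35},{"offset":[-0.952,-0.64,-0.404],"angular":[0.001,-0.246,0],"claw":0.35},{"offset":[-0.952,-0.64,-0.404],"angular":[0.001,-0.246,0],"claw":0.35},{"offset":[-0.952,-0.64,-0.404],"angular":[0.001,-0.246,0],"claw":0.35},{"offset":[-0.952,-0.64,-0.404],"angular":[0.001,-0.246,0],"claw":0.35},{"offset":[-0.952,-0.64,-0.404],"angular":[0.001,-0.246,0],"claw":0.35}]'
cat > chk.py <<'E'
from h import *
import sys
gr=float(sys.argv[1]);c=arm.read_camera("side");where(gr)
s=arm.sense();R=Ro.from_euler("xyz",s["tool_rot"],degrees=True)
P,u,v=cloud(c);L=R.inv().apply(P-s["eef_pos"])
for lo in (-.048,-.042,-.036,-.03,-.024):
    k=(np.abs(L[:,0])<.045)&(np.abs(L[:,1])<.05)&(L[:,2]>=lo)&(L[:,2]<lo+.006)
    print(lo,k.sum(),"tx",np.percentile(L[k,0],[3,97]).round(3),"ty",np.percentile(L[k,1],[3,97]).round(3))
goc(.150,float(sys.argv[2]),0,gr)
E
python3 chk.py .0305 .002
```

```text
t: 12.2
eef_pos: [0.542, 0.0532, 0.1904]
tool_rot: [-179.7, 29.5, 172.4]
ft_force: [-0.5, -0.5, 0.0]
finger_gap: 0.0429
grip_force: 61.2
coil mid in column mm [ -1.4  -0.3 197.1] world [0.5272 0.0554 0.217 ] F [ 0.2 -0.5 -0.6] gap 0.0429 t 12.25
-0.048 69 tx [-0.015  0.023] ty [-0.036  0.013]
-0.042 72 tx [-0.018  0.021] ty [-0.036  0.013]
-0.036 47 tx [-0.015  0.02 ] ty [-0.034 -0.005]
-0.03 39 tx [-0.016  0.021] ty [-0.029 -0.003]
-0.024 36 tx [-0.018  0.023] ty [-0.02   0.004]
offset [-0.0274  0.0039  0.3139] angular [-0.0017 -0.0041  0.001 ] rows>= 1.0
```

```bash
python3 -m handwheel '[{"offset":[-0.022,0.003,0.1],"angular":[0,-0.004,0],"claw":0.35},{"offset":[-0.022,0.003,0.2],"angular":[0,-0.004,0],"claw":0.35},{"offset":[-0.022,0.003,0.31],"angular":[0,-0.004,0],"claw":0.35},{"offset":[-0.022,0.003,0.31],"angular":[0,-0.004,0],"claw":0.35},{"offset":[-0.022,0.003,0.31],"angular":[0,-0.004,0],"claw":0.35}]' >/dev/null
python3 - <<'E'
from h import *
where(.0305);goc(.118,.001,0,.0305)
E
```

```text
coil mid in column mm [  1.2  -0.3 150.5] world [0.5525 0.0519 0.1779] F [ 0.2  0.1 -1. ] gap 0.0425 t 12.75
offset [0.0011 0.0036 0.2167] angular [-0.0018 -0.0002  0.0009] rows>= 1.0
```

```bash
python3 -m handwheel '[{"offset":[0,0,0.05],"angular":[0,0,0],"claw":0.35},{"offset":[0,0,0.1],"angular":[0,0,0],"claw":0.35},{"offset":[0,0,0.15],"angular":[0,0,0],"claw":0.35},{"offset":[0,0,0.18],"angular":[0,0,0],"claw":0.35},{"offset":[0,0,0.22],"angular":[0,0,0],"claw":0.35},{"offset":[0,0,0.22],"angular":[0,0,0],"claw":0.35}]' >/dev/null
python3 - <<'E'
from h import *
where(.0305);s=arm.sense();print("F column",frame().inv().apply(s["ft_force"]).round(1));goc(.079,.001,0,.0305)
E
```

```text
coil mid in column mm [  0.7  -0.9 116.4] world [0.5689 0.0492 0.1482] F [-0.   0.8 -0.4] gap 0.0423 t 13.35
F column [-0.3  0.8 -0.3]
offset [-0.0025  0.0078  0.2496] angular [-0.0021 -0.0007  0.0008] rows>= 1.0
```

```bash
python3 -m handwheel '[{"offset":[0,0.003,0.04],"angular":[0,0,0],"claw":0.35},{"offset":[0,0.003,0.08],"angular":[0,0,0],"claw":0.35},{"offset":[0,0.003,0.12],"angular":[0,0,0],"claw":0.35},{"offset":[0,0.003,0.16],"angular":[0,0,0],"claw":0.35},{"offset":[0,0.003,0.2],"angular":[0,0,0],"claw":0.35},{"offset":[0,0.003,0.24],"angular":[0,0,0],"claw":0.35},{"offset":[0,0.003,0.265],"angular":[0,0,0],"claw":0.35},{"offset":[0,0.003,0.265],"angular":[0,0,0],"claw":0.35},{"offset":[0,0.003,0.265],"angular":[0,0,0],"claw":0.35}]'
python3 - <<'E'
from h import *
where(.0305);s=arm.sense();print("F column",frame().inv().apply(s["ft_force"]).round(1))
E
```

```text
t: 14.25
eef_pos: [0.604, 0.045, 0.0884]
tool_rot: [-179.7, 30.0, 172.4]
ft_force: [-4.2, 0.7, 5.3]
finger_gap: 0.0424
grip_force: 62.0
coil mid in column mm [ 1.4 -0.2 77.5] world [0.5889 0.0471 0.1148] F [-4.2  0.7  5.3] gap 0.0424 t 14.25
F column [-1.1  0.1  6.8]
```

```bash
python3 -m handwheel '[{"offset":[0,0,0.01],"angular":[0,0,0],"claw":0.35},{"offset":[0,0,0.01],"angular":[0,0,0],"claw":0.7},{"offset":[0,0,0.01],"angular":[0,0,0],"claw":0.7},{"offset":[0,0,0.01],"angular":[0,0,0],"claw":0.7},{"offset":[0,0,-0.3],"angular":[0,0,0],"claw":0.7},{"offset":[0,0,-0.6],"angular":[0,0,0],"claw":0.7},{"offset":[0,0,-0.8],"angular":[0,0,0],"claw":0.7},{"offset":[0,0,-0.8],"angular":[0,0,0],"claw":0.7}]'
cat > hist.py <<'E'
from h import *
import sys
d=grab(sys.argv[1]);c=d["side"]
P,u,v=cloud(c);L=frame().inv().apply(P-SEAT);m=(np.hypot(L[:,0],L[:,1])<.019)&(L[:,2]>.02)&(L[:,2]<.15)
for lo in np.arange(.02,.15,.005):
    k=m&(L[:,2]>=lo)&(L[:,2]<lo+.005)
    if k.any(): print(lo.round(3),k.sum(),c["img"][v[k],u[k]].mean(0).round())
E
python3 hist.py g
python3 - <<'E'
from h import *
go([.4192,-.0724,.10],yawR(172))
E
```

```text
t: 15.05
eef_pos: [0.5454, 0.0539, 0.1968]
tool_rot: [-179.9, 30.4, 172.4]
ft_force: [1.2, 1.0, -0.9]
finger_gap: 0.0601
grip_force: 0.0
0.02 21 [94. 95. 96.]
0.025 16 [96. 98. 99.]
0.03 15 [100. 101. 100.]
0.035 2 [100. 100.  98.]
0.04 3 [95. 96. 91.]
0.045 4 [112.  83.  69.]
0.05 2 [119.  86.  70.]
0.055 5 [114.  84.  71.]
0.06 5 [92. 69. 56.]
0.065 2 [48. 37. 36.]
0.07 11 [66. 52. 46.]
0.075 22 [45. 38. 35.]
0.08 25 [42. 36. 33.]
0.085 19 [37. 32. 32.]
0.09 119 [49. 46. 44.]
0.095 11 [41. 39. 38.]
offset [ 0.9299 -0.9403  0.1796] angular [-0.0012  0.2505  0.0027] rows>= 5.0
```

```bash
python3 -m handwheel '[{"offset":[0.2,-0.1,-0.2],"angular":[0,0.06,0],"claw":0.72},{"offset":[0.5,-0.5,-0.1],"angular":[0,0.12,0],"claw":0.72},{"offset":[0.93,-0.94,0.1],"angular":[0,0.2505,0.002],"claw":0.72},{"offset":[0.93,-0.94,0.1],"angular":[0,0.2505,0.002],"claw":0.72},{"offset":[0.93,-0.94,0.1],"angular":[0,0.2505,0.002],"claw":0.72},{"offset":[0.93,-0.94,0.18],"angular":[0,0.2505,0.002],"claw":0.72},{"offset":[0.93,-0.94,0.18],"angular":[0,0.2505,0.002],"claw":0.72},{"offset":[0.93,-0.94,0.18],"angular":[0,0.2505,0.002],"claw":0.72}]'
python3 - <<'E'
from h import *
go([.4189,-.0724,-.021],yawR(172))
E
```

```text
t: 15.95
eef_pos: [0.4197, -0.0719, 0.0994]
tool_rot: [-179.8, -0.1, 172.1]
ft_force: [0.2, 0.3, -0.1]
finger_gap: 0.0612
grip_force: 0.0
offset [ 0.0033 -0.0015  0.8025] angular [-0.0014 -0.0007  0.0006] rows>= 3.0
```

```bash
python3 -m handwheel '[{"offset":[0.003,-0.001,0.25],"angular":[0,0,0],"claw":0.72},{"offset":[0.003,-0.001,0.45],"angular":[0,0,0],"claw":0.72},{"offset":[0.003,-0.001,0.65],"angular":[0,0,0],"claw":0.72},{"offset":[0.003,-0.001,0.78],"angular":[0,0,0],"claw":0.72},{"offset":[0.003,-0.001,0.8],"angular":[0,0,0],"claw":0.72},{"offset":[0.003,-0.001,0.8],"angular":[0,0,0],"claw":0.72}]'
python3 -m handwheel '[{"offset":[0,0,0],"angular":[0,0,0],"claw":0.45},{"offset":[0,0,0],"angular":[0,0,0],"claw":0.35},{"offset":[0,0,0],"angular":[0,0,0],"claw":0.35},{"offset":[0,0,0],"angular":[0,0,0],"claw":0.35}]'
python3 -m handwheel '[{"offset":[0,0,-0.3],"angular":[0,0,0],"claw":0.35},{"offset":[0,0,-0.6],"angular":[0,0,0],"claw":0.35},{"offset":[0,0,-0.9],"angular":[0,0,0],"claw":0.35},{"offset":[0,0,-1],"angular":[0,0,0],"claw":0.35},{"offset":[0,0,-1],"angular":[0,0,0],"claw":0.35}]'
python3 - <<'E'
from h import *
goc(.200,.002,0,.0305)
E
```

```text
t: 16.55
eef_pos: [0.4191, -0.0723, -0.0199]
tool_rot: [-179.8, -0.0, 172.1]
ft_force: [-0.2, -0.2, -0.7]
finger_gap: 0.0613
grip_force: 0.0
t: 16.95
eef_pos: [0.4199, -0.0729, -0.0186]
tool_rot: [-179.8, 0.2, 172.0]
ft_force: [0.2, 2.6, 7.3]
finger_gap: 0.0427
grip_force: 60.7
t: 17.45
eef_pos: [0.4207, -0.0728, 0.1331]
tool_rot: [-179.8, 0.4, 172.0]
ft_force: [0.1, 0.0, -1.1]
finger_gap: 0.0423
grip_force: 61.2
offset [-0.6993  0.9454 -0.4094] angular [-0.0023 -0.2465 -0.0016] rows>= 4.0
```

```bash
python3 -m handwheel '[{"offset":[-0.1,0.3,-0.4],"angular":[0,-0.06,0],"claw":0.35},{"offset":[-0.2,0.6,-0.5],"angular":[0,-0.12,0],"claw":0.35},{"offset":[-0.4,0.9,-0.5],"angular":[0,-0.18,0],"claw":0.35},{"offset":[-0.699,0.945,-0.41],"angular":[-0.002,-0.2465,-0.0016],"claw":0.35},{"offset":[-0.699,0.945,-0.41],"angular":[-0.002,-0.2465,-0.0016],"claw":0.35},{"offset":[-0.699,0.945,-0.41],"angular":[-0.002,-0.2465,-0.0016],"claw":0.35},{"offset":[-0.699,0.945,-0.41],"angular":[-0.002,-0.2465,-0.0016],"claw":0.35},{"offset":[-0.699,0.945,-0.41],"angular":[-0.002,-0.2465,-0.0016],"claw":0.35}]'
python3 chk.py .0305 .0015
```

```text
t: 18.25
eef_pos: [0.5418, 0.0525, 0.1905]
tool_rot: [-180.0, 29.4, 172.2]
ft_force: [0.4, 0.3, 0.0]
finger_gap: 0.0424
grip_force: 61.2
coil mid in column mm [ -1.3  -1.1 197.4] world [0.527  0.0546 0.2173] F [-0.  -1.4 -0.7] gap 0.0422 t 18.3
-0.048 60 tx [-0.018  0.021] ty [-0.036  0.02 ]
-0.042 92 tx [-0.019  0.021] ty [-0.036  0.013]
-0.036 48 tx [-0.016  0.02 ] ty [-0.035 -0.005]
-0.03 44 tx [-0.018  0.02 ] ty [-0.029 -0.005]
-0.024 26 tx [-0.019  0.022] ty [-0.02   0.003]
offset [-0.0235  0.0082  0.3156] angular [-0.0006 -0.0044 -0.0009] rows>= 1.0
```

```bash
python3 -m handwheel '[{"offset":[-0.016,0.006,0.1],"angular":[0,-0.004,0],"claw":0.35},{"offset":[-0.016,0.006,0.2],"angular":[0,-0.004,0],"claw":0.35},{"offset":[-0.016,0.006,0.31],"angular":[0,-0.004,0],"claw":0.35},{"offset":[-0.016,0.006,0.31],"angular":[0,-0.004,0],"claw":0.35},{"offset":[-0.016,0.006,0.31],"angular":[0,-0.004,0],"claw":0.35}]' >/dev/null
python3 - <<'E'
from h import *
where(.0305);goc(.118,.001,0,.0305)
E
```

```text
coil mid in column mm [  0.6   0.2 151. ] world [0.5518 0.0526 0.178 ] F [ 0.5 -0.3  0.4] gap 0.0423 t 18.8
offset [-0.0031 -0.0011  0.2199] angular [-0.0004 -0.0002 -0.0006] rows>= 1.0
```

```bash
python3 -m handwheel '[{"offset":[-0.003,0,0.05],"angular":[0,0,0],"claw":0.35},{"offset":[-0.003,0,0.1],"angular":[0,0,0],"claw":0.35},{"offset":[-0.003,0,0.15],"angular":[0,0,0],"claw":0.35},{"offset":[-0.003,0,0.18],"angular":[0,0,0],"claw":0.35},{"offset":[-0.003,0,0.22],"angular":[0,0,0],"claw":0.35},{"offset":[-0.003,0,0.22],"angular":[0,0,0],"claw":0.35}]' >/dev/null
python3 - <<'E'
from h import *
where(.0305);s=arm.sense();print("F column",frame().inv().apply(s["ft_force"]).round(1));goc(.079,.0015,0,.0305)
E
```

```text
coil mid in column mm [  0.4   0.8 116.9] world [0.5687 0.0509 0.1485] F [-0.3 -0.3  0.2] gap 0.0423 t 19.4
F column [-0.1 -0.4  0.3]
offset [-0.0078 -0.0051  0.2527] angular [-0.0003 -0.0007 -0.    ] rows>= 1.0
```

```bash
python3 -m handwheel '[{"offset":[-0.004,-0.004,0.04],"angular":[0,0,0],"claw":0.35},{"offset":[-0.004,-0.004,0.08],"angular":[0,0,0],"claw":0.35},{"offset":[-0.004,-0.004,0.12],"angular":[0,0,0],"claw":0.35},{"offset":[-0.004,-0.004,0.16],"angular":[0,0,0],"claw":0.35},{"offset":[-0.004,-0.004,0.2],"angular":[0,0,0],"claw":0.35},{"offset":[-0.004,-0.004,0.235],"angular":[0,0,0],"claw":0.35},{"offset":[-0.004,-0.004,0.255],"angular":[0,0,0],"claw":0.35},{"offset":[-0.004,-0.004,0.26],"angular":[0,0,0],"claw":0.35},{"offset":[-0.004,-0.004,0.26],"angular":[0,0,0],"claw":0.35}]'
python3 - <<'E'
from h import *
where(.0305);s=arm.sense();print("F column",frame().inv().apply(s["ft_force"]).round(1))
E
```

```text
t: 20.3
eef_pos: [0.6038, 0.0456, 0.0899]
tool_rot: [-180.0, 30.0, 172.3]
ft_force: [-5.4, 0.7, 5.9]
finger_gap: 0.0426
grip_force: 62.1
coil mid in column mm [ 1.9  0.3 78.9] world [0.5887 0.0476 0.1163] F [-5.4  0.7  5.9] gap 0.0426 t 20.3
F column [-1.8 -0.1  7.9]
```

```bash
python3 -m handwheel '[{"offset":[0,0,0.008],"angular":[0,0,0],"claw":0.35},{"offset":[0,0,0.008],"angular":[0,0,0],"claw":0.35},{"offset":[0,0,0.008],"angular":[0,0,0],"claw":0.7},{"offset":[0,0,0.008],"angular":[0,0,0],"claw":0.7},{"offset":[0,0,0.008],"angular":[0,0,0],"claw":0.7},{"offset":[0,0,-0.3],"angular":[0,0,0],"claw":0.7},{"offset":[0,0,-0.6],"angular":[0,0,0],"claw":0.7},{"offset":[0,0,-0.9],"angular":[0,0,0],"claw":0.7},{"offset":[0,0,-0.9],"angular":[0,0,0],"claw":0.7}]'
python3 hist.py k
python3 - <<'E'
import cv2
i=cv2.imread("pics/k_side.png")[170:350,190:400];cv2.imwrite("pics/k1.png",cv2.resize(i,(700,600),interpolation=cv2.INTER_CUBIC))
E
```

```text
t: 21.2
eef_pos: [0.538, 0.0555, 0.2127]
tool_rot: [179.8, 30.6, 172.2]
ft_force: [1.5, -0.1, 0.7]
finger_gap: 0.0599
grip_force: 0.0
0.02 4 [103.  75.  63.]
0.025 5 [118.  86.  70.]
0.03 2 [120.  88.  71.]
0.035 3 [96. 71. 57.]
0.045 1 [101.  75.  63.]
0.05 6 [117.  86.  71.]
0.055 7 [110.  83.  69.]
0.06 4 [99. 73. 60.]
0.065 3 [36. 31. 29.]
0.07 9 [38. 35. 34.]
0.075 19 [48. 41. 37.]
0.08 26 [46. 40. 36.]
0.085 22 [36. 33. 32.]
0.09 116 [45. 43. 41.]
0.095 15 [68. 63. 59.]
```

View pics/k1.png

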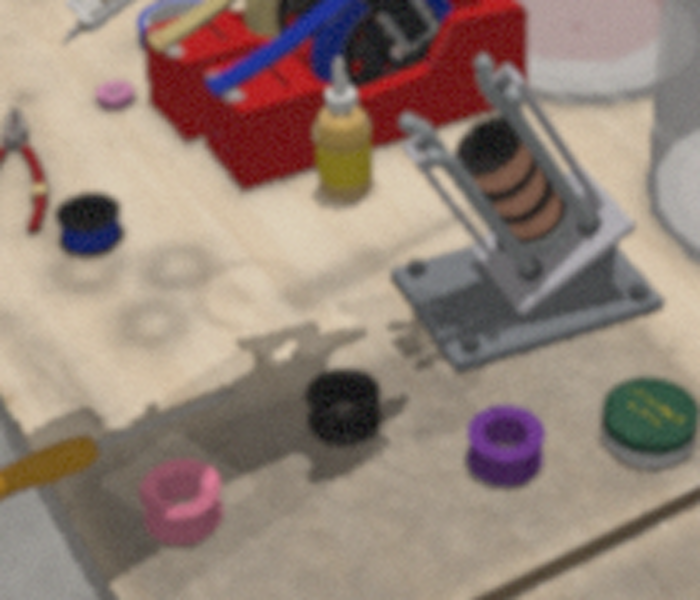

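The crop shows three coils stacked in the column around (510,180), the top face at the pawl tips. The taped coil (90,222), empty (343,405) and the other objects visible are where they were, and the gripper is clear.

```bash
python3 -c "
from station import arm
print(arm.sign_off())"
```

```text
the job is handed in; nothing more can be done
None
```

All three copper-wound coils are in the feeder, held down by the pawls in the final picture, and the job was handed in at about 21 s; the other parts I could see in that last close-up stand where they were.

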